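# Demould a soap bar and tuck it into its curing tray

## Robot

A 6-joint arm with a two-finger parallel gripper is mounted at the origin on a cart in front of the work surface, level with it; the furniture and walls round the work are solid. World frame = base frame: x ahead of the robot, y to its left, z up, the work surface at z = 0. Lengths are in m, angles in rad, forces in N, time in s.
With the tool pointing down it reaches from about 0.225 to 0.875 m from the base axis. Payload 3.4 kg.
Tool frame: the origin (TCP) lies at the very end of the fingers, on their centre line; the grasp point (between the pads) lies 19 mm behind it; z points along the fingers, x is the direction in which the jaws open and shut, and the axes are right-handed (so a half turn about z gives the same grasp; the last joint's range is limited). The gripper opens to 85 mm and grips with 20 to 120 N. Pads are 22 mm wide; open, the fingers measure 114 mm over their backs; the gripper's body (76 mm by 85 mm) begins 54 mm behind the grasp point. The pads swing forward as they close: fully open they stand 13 mm farther back than shut.
Start: joints at [0.991, 0.276, 1.505, -0, 1.361, -0.121], TCP at [0.255, 0.516, 0.231] pointing down, gripper open.
Joint ranges: [-2.89, 2.89], [-0.75, 2.08], [0.22, 2.7], [-1.18, 4.32], [0.11, 2.71], [-2.7, 2.7]. Speed limits (rad/s): [2.57, 2.57, 3.14, 3.14, 3.14, 3.14].

## Interface

Orientations are given as a unit quaternion [w, x, y, z].
In Python, from rig import manip gives the robot as it stands.
- The arm moves only by the tool carry_out, never from a script. Its argument "series" is a list of rows, each a list of 2 entries, a list of its own where there are three numbers: the shift along the tool's x, y, z in mm, then the turn about the tool's z in degrees. A call has 1 to 10 rows; each row shifts and turns the pose as measured when the row begins, along the tool's axes as they then stand; what a row does not reach is not made up. A row lasts 1/12 s, in which the tool goes at most 41.7 mm and 7.16 degrees, less where a joint would pass 70% of its speed; a pose out of reach is approached as far as the arm can. A call is refused whole if a number of a shift passes 41.7 or a number of a turn 7.16, either way. A call with a gripper value outside its range is refused whole. "fingers" is the finger opening in mm, from 0 to 85.4, set as the call begins (left out, the last holds). The fingers move at their own pace and stop on an object; "squeeze" is the grip in N (left out, the last holds). Time passes only in rows, so rows that do not move let the fingers close. It gives the time, the measured TCP pose, the force and the opening at its end, in the units of the state.
- manip.get_state(): the state, without advancing time (a new reading comes with each control period).
- manip.get_image(name): name is "side" or "top" or "wrist"; returns a dict with "frame" (480x640x3 uint8, blue, green, red), "K" (3x3 intrinsics, pixels), "rvec" (rotation vector, rad) and "tvec" (3), from world to camera coordinates, as OpenCV has them; the wrist camera has in their place "mount" (4x4, takes a point from camera to tool coordinates, whose origin is the TCP and whose axes are the tool frame's). Camera axes: x right, y down, z forward; pixel columns grow to the right and rows downward; lengths in m; the calibration is good to about 2 mm. A picture is of the moment at which its call begins: read the wrist's pose just before it. There is no depth.
- manip.sign_off(): hands the job in, once; it reports no verdict.
The state is a dict: "clock": time; "qpos": joint angles; "qd": joint speeds; "effort": joint torques, N m; "position": TCP position; "ee_rot": TCP orientation; "contact_force": force on the tool from outside, world axes, zero at the start; "moment": the same for the moment, N m; "width": finger opening in m.
Only numpy, scipy, OpenCV 4.12 (cv2) and the standard library are available. Lean on these libraries where they do the work, as an engineer would, in place of code of your own. Each camera call takes 0.05 s, during which the arm holds its last target. There are 200 camera calls.

## Task

Take the cast green soap bar out of its sloping wooden mould and put it into the blue curing tray: tuck one end of the bar under the tray's overhanging lip while the bar is still tilted, then swing the other end down, without letting it drop, so that the bar lies flat on the tray floor, held by the lip, its embossed face up. Leave the other things on the island where they are.

Things in the scene. Friction and masses are not known exactly. Their poses are not given: they have to be found in the camera images.
- bar: Green cast soap bar, rigid block with slightly rounded edges and a leaf pattern embossed on top: 100 (its x) x 50 (y) x 26 mm (z), 0.10 to 0.20 kg. Origin: centre of its underside; z out of the embossed face. At the start it lies loose in the mould, tilted 30 degrees, its -x end low, facing the robot; the grip is across its 50 mm width.
- bar_end_a (a point): Middle of the bar's top edge at its -x end, bar frame (-50, 0, 26) mm.
- bar_end_b (a point): Middle of the bar's top edge at its +x end, bar frame (50, 0, 26) mm.
- mould: Light wood open mould on a wooden wedge stand, fixed; place and yaw vary. Origin: under the stand's middle, on the island top, z vertical. The mould slopes 30 degrees about its y: the -x end (toward the robot) low, the +x end high, its top about 100 mm up. Mould block 134 x 112 x 24 mm. The bar must leave square to the slope (up and toward the robot).
- mould_floor (a point): Centre of the cavity floor, 52 mm above the mould's origin; axes as mould (z vertical). Cavity 104 x 54 mm, 16 mm deep square to the slope: the bar has 2 mm play each side and stands 10 mm proud. Both long sides are open in the middle over 53 mm, down to the cavity floor and out to the side, as finger notches.
- tray: Blue ceramic curing tray, fixed; place and yaw vary; outside 130 (x) x 80 mm (y). Origin: under its middle, on the island top, z up. Inside x runs from -55 mm (end wall with the lip, toward the robot) to +55 mm (a low sill, 10 mm above the inner floor, 10 mm thick). The opening from lip to sill is 93 mm, shorter than the bar, so the bar goes under the lip tilted.
- tray_floor (a point): Middle of the tray's inner floor, tray frame (0, 0, 6) mm, axes as tray. Four low corner guides, 6 mm above the inner floor and 28 mm long, leave 62 mm between them across y; the middle 56 mm of each long side has no wall, so fingers can stand beside the bar there.
- lip_edge (a point): Middle of the lip's inner lower edge, tray frame (-38, 0, 38) mm, axes as tray. The lip reaches 17 mm inward from the end wall, its underside 32 mm above the inner floor; it is 6 mm thick and 80 mm wide (y). The space under it lies toward -x.
- shaker_salt: Bystander, to be left alone: salt shaker, glass with grey cap, 44 mm wide, 90 mm tall. Origin: centre of its underside.
- tape_roll: Bystander, to be left alone: roll of tan tape lying flat, 104 mm wide, 25 mm tall. Origin: centre of its underside.
- mug_print: Bystander, to be left alone: white mug with black handle, 83x117 mm, 94 mm tall. Origin: centre of its underside.
- jar_honey: Bystander, to be left alone: honey jar, 71 mm wide, 110 mm tall. Origin: centre of its underside.
- glass_tumbler: Bystander, to be left alone: clear tumbler, 80 mm wide, 91 mm tall. Origin: centre of its underside.
- spice_a: Bystander, to be left alone: spice jar with red cap, 45 mm wide, 106 mm tall. Origin: centre of its underside.
- yoghurt: Bystander, to be left alone: yoghurt tub, 72 mm wide, 71 mm tall. Origin: centre of its underside.

How it is judged:
On the way, in this order (a step that is already met when the one before it is completed fails the run):
1. the bar is lifted clear of the mould: its underside centre more than 50 mm from the centre of the cavity floor and more than 90 mm above the island (distance between bar and mould_floor above 0.05 m and height (world z) of bar above 0.09 m), for 0.1 s.
2. one end of the bar is tucked under the lip (its top edge at least 2 mm past the lip's edge and below it) while the bar is tilted more than 0.08 rad (((x of bar_end_a in the frame of lip_edge below -0.002 m and z of bar_end_a in the frame of lip_edge below 0 m and z of bar_end_a in the frame of tray_floor above 0.005 m and x of bar_end_a in the frame of tray_floor above -0.06 m and y of bar_end_a in the frame of tray_floor between -0.03 and 0.03 m and angle between bar's own z axis and vertical above 0.08 rad) or (x of bar_end_b in the frame of lip_edge below -0.002 m and z of bar_end_b in the frame of lip_edge below 0 m and z of bar_end_b in the frame of tray_floor above 0.005 m and x of bar_end_b in the frame of tray_floor above -0.06 m and y of bar_end_b in the frame of tray_floor between -0.03 and 0.03 m and angle between bar's own z axis and vertical above 0.08 rad))), for 0.1 s.
At the end, for the whole second after the job is handed in: The bar lies flat (within 0.05 rad) with its embossed face up, its underside within 3 mm of the tray's inner floor height and its centre within 12 mm of the floor's middle, its length along the tray within 0.15 rad, one end's top edge at least 4 mm under the lip, at rest (angle between bar's own z axis and vertical below 0.05 rad and z of bar in the frame of tray_floor between -0.003 and 0.003 m and horizontal distance between bar and tray_floor below 0.012 m and angle between the x axis of bar and the x axis of tray, either way round below 0.15 rad and ((x of bar_end_a in the frame of lip_edge below -0.004 m and z of bar_end_a in the frame of lip_edge below 0 m) or (x of bar_end_b in the frame of lip_edge below -0.004 m and z of bar_end_b in the frame of lip_edge below 0 m)) and linear speed of bar below 0.02 m/s and angular speed of bar below 0.1 rad/s); the robot touches nothing.
It fails at once if the bar falls or is flung: it turns faster than 6 rad/s (angular speed of bar above 6 rad/s).
It fails at once if a bystander is pushed more than 25 mm or tipped more than 0.4 rad (distance of any of shaker_salt, tape_roll, mug_print, jar_honey, glass_tumbler, spice_a, yoghurt from where it was at the start of the episode above 0.025 m or angle between any of shaker_salt, tape_roll, mug_print, jar_honey, glass_tumbler, spice_a, yoghurt's own z axis and vertical above 0.4 rad).
It also fails if it takes over 48 s, if anything falls off the work surface, if the arm or the gripper's body presses on something with over 40 N, if the wrist force passes 120 N, or if a joint passes its speed limit or range.

## Working session

There is one attempt and no reset: what is moved stays moved. The work goes in short steps, Python scripts to look and compute and a tool call to move; the robot and the scene stay as the last step left them, time stands still between calls to the robot, and variables do not carry over. Pictures are saved under pics/ and viewed, about 8 in all and at most 12, crops included, and the job is handed in when it is done.

Besides the shell and the picture viewer there is one more tool, called after "Call:" as name([rows], argument=value, ...), one row to a line, values as JSON. carry_out: Moves the arm, as the interface text tells. Its arguments: {"type":"object","properties":{"series":{"type":"array","items":{"type":"array"}},"fingers":{"type":"number"},"squeeze":{"type":"number"}},"required":["series"]}

```bash
mkdir -p pics; ls
python3 - <<'E'
from rig import manip
import cv2,numpy as np
s=manip.get_state();print(s)
ims=[]
for n in("top","side"):
    d=manip.get_image(n);cv2.imwrite(f"pics/{n}0.png",d["frame"]);np.savez(f"pics/{n}0.npz",**d)
    print(n,d["K"].tolist(),np.ravel(d["rvec"]),np.ravel(d["tvec"]), -cv2.Rodrigues(d["rvec"])[0].T@np.ravel(d["tvec"]))
d=manip.get_image("wrist");cv2.imwrite("pics/w0.png",d["frame"]);print(d["mount"],d["K"])
E
```

```text
pics
{'clock': 0.0, 'qpos': array([ 9.90978767e-01,  2.76591073e-01,  1.50615990e+00,  2.86246688e-06,
        1.36065611e+00, -1.21019269e-01]), 'qd': array([-0.00183505,  0.00149842,  0.00031727,  0.00191277, -0.00035807,
       -0.00028486]), 'effort': array([ 7.19039817e-04, -4.16778409e+01, -2.45808613e+01, -3.00630313e-05,
        1.10963755e-02,  1.80917297e-06]), 'position': array([0.25437398, 0.51508589, 0.23043126]), 'ee_rot': array([ 3.81024242e-04,  8.49373399e-01,  5.27791631e-01, -8.23324053e-04]), 'contact_force': array([-0.23743777,  0.66871162, -0.85934527]), 'moment': array([-0.02859865, -0.0442201 , -0.00209528]), 'width': 0.08585500227935197}
top [[459.9773418584249, 0.0, 315.7704080977561], [0.0, 459.9773418584249, 230.196020583665], [0.0, 0.0, 1.0]] [ 2.14534139 -2.09753873  0.19914119] [0.0031385  0.59213223 1.32338906] [0.33298095 0.01125355 1.41102306]
side [[618.8751151612698, 0.0, 313.61260270644635], [0.0, 618.8751151612698, 238.84387949743558], [0.0, 0.0, 1.0]] [ 0.311881   -2.6698562   1.37938563] [0.58208242 0.15293015 1.59313447] [0.2663312  1.31267578 1.05177707]
[[ 9.99999903e-01  3.64772181e-04 -2.48116789e-04 -6.59303555e-04]
 [-2.86073588e-04  9.64322126e-01  2.64731478e-01 -6.66369830e-02]
 [ 3.35831188e-04 -2.64731381e-01  9.64322137e-01 -1.41934555e-01]
 [ 0.00000000e+00  0.00000000e+00  0.00000000e+00  1.00000000e+00]] [[333.13484767   0.         314.48308168]
 [  0.         333.13484767 235.80824154]
 [  0.           0.           1.        ]]
```

View pics/top0.png

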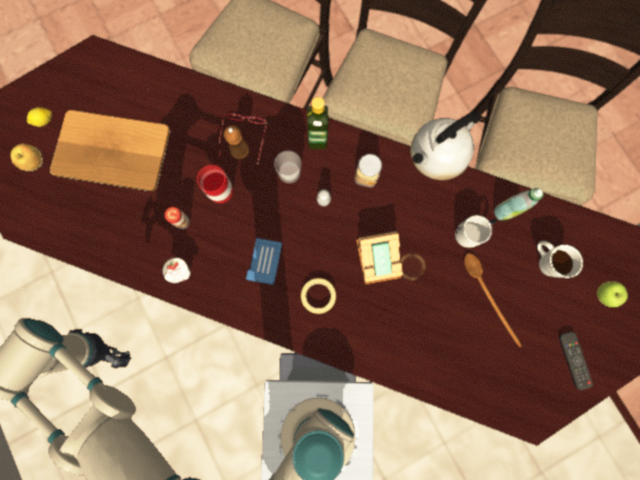

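View pics/side0.png

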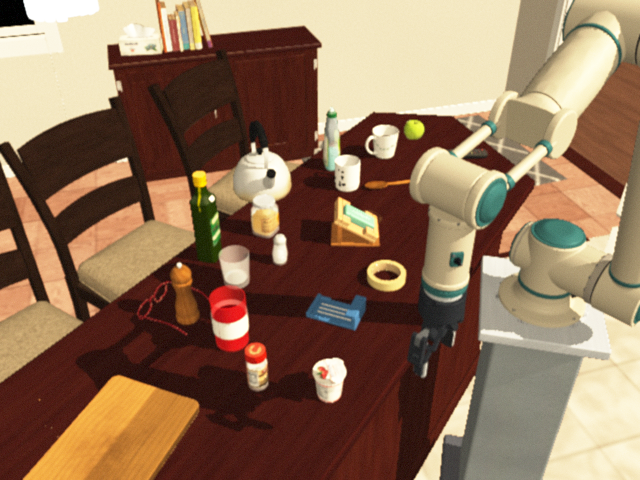

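```bash
cat > h.py <<'E'
import cv2,numpy as np
from rig import manip
from scipy.spatial.transform import Rotation as R
def cam(name):
    s=manip.get_state();d=manip.get_image(name)
    if "mount" in d:
        q=s["ee_rot"];T=np.eye(4);T[:3,:3]=R.from_quat([q[1],q[2],q[3],q[0]]).as_matrix();T[:3,3]=s["position"]
        M=T@d["mount"];Rw,C=M[:3,:3],M[:3,3]
    else:
        Rc=cv2.Rodrigues(d["rvec"])[0];Rw=Rc.T;C=-Rc.T@np.ravel(d["tvec"])
    return dict(f=d["frame"],K=d["K"],Rw=Rw,C=C,s=s)
def ray(c,uv):
    uv=np.atleast_2d(uv).astype(float);p=np.c_[uv,np.ones(len(uv))]@np.linalg.inv(c["K"]).T@c["Rw"].T
    return p
def onz(c,uv,z):
    r=ray(c,uv);return c["C"]+r*((z-c["C"][2])/r[:,2])[:,None]
def proj(c,P):
    p=(np.atleast_2d(P)-c["C"])@c["Rw"];p=p@c["K"].T;return p[:,:2]/p[:,2:]
def blobs(c,lo,hi,amin=150):
    m=cv2.inRange(cv2.cvtColor(c["f"],cv2.COLOR_BGR2HSV),lo,hi)
    cs=cv2.findContours(m,cv2.RETR_EXTERNAL,cv2.CHAIN_APPROX_NONE)[0]
    return [x for x in sorted(cs,key=cv2.contourArea,reverse=True) if cv2.contourArea(x)>amin],m
def tyaw(s):
    q=s["ee_rot"];v=R.from_quat([q[1],q[2],q[3],q[0]]).as_matrix();return np.degrees(np.arctan2(v[1,0],v[0,0])),v
E
python3 - <<'E'
from h import *
c=cam("top")
for nm,lo,hi,z in(("tray",(95,90,40),(125,255,255),.02),("bar",(60,40,80),(92,255,255),.0745),("mould",(10,50,120),(32,255,255),.06)):
    for b in blobs(c,lo,hi,150)[0][:5]:
        r=cv2.minAreaRect(b);p=onz(c,cv2.boxPoints(r),z)
        print(nm,np.round(r[0]),cv2.contourArea(b),onz(c,r[0],z).round(3),p[:,:2].round(3).tolist())
for nm,uv,z in(("tape",(318,296),.02),("yog",(176,270),.07),("salt",(323,198),.09)):print(nm,onz(c,uv,z).round(3))
E
```

```text
tray [264. 261.] 1002.5 [[0.5   0.173 0.02 ]] [[0.444, 0.224], [0.571, 0.205], [0.556, 0.122], [0.43, 0.142]]
bar [318. 454.] 1996.5 [[-0.029 -0.002  0.075]] [[0.032, 0.066], [0.035, -0.068], [-0.089, -0.069], [-0.092, 0.062]]
bar [508. 207.] 229.5 [[ 0.672 -0.557  0.075]] [[0.667, -0.512], [0.707, -0.589], [0.677, -0.602], [0.636, -0.525]]
mould [110. 396.] 43743.0 [[0.106 0.581 0.06 ]] [[-0.015, 1.098], [0.561, 0.959], [0.231, 0.046], [-0.295, 0.247]]
mould [160.  54.] 21666.5 [[1.16  0.532 0.06 ]] [[1.342, 1.077], [1.366, 0.02], [0.987, 0.012], [0.964, 1.02]]
mould [424.  72.] 19665.0 [[ 1.113 -0.32   0.06 ]] [[1.365, 0.056], [1.383, -0.708], [0.876, -0.673], [0.86, 0.043]]
mould [580. 131.] 17409.5 [[ 0.924 -0.8    0.06 ]] [[0.784, -0.472], [1.246, -0.638], [1.068, -1.14], [0.627, -0.949]]
mould [506. 430.] 14522.0 [[ 0.04 -0.52  0.06]] [[0.16, -0.151], [0.177, -0.903], [-0.076, -0.875], [-0.092, -0.151]]
tape [[0.398 0.005 0.02 ]]
yog [[0.462 0.422 0.07 ]]
salt [[ 0.683 -0.003  0.09 ]]
```

Call:
carry_out([
  [[-22,35,-4],0],
  [[-22,35,-4],0],
  [[-22,35,-4],0],
  [[-22,35,-4],0],
  [[-22,35,-4],0],
  [[-22,35,-4],0],
  [[-22,35,-4],0],
  [[-22,35,-4],0],
  [[-22,35,-4],0],
  [[-22,35,-4],0],
])

```text
clock: 1.03
position: [0.4702, 0.1651, 0.267]
ee_rot: [-0.002, 0.845, 0.535, -0.002]
contact_force: [0.7, 0.8, -0.7]
width: 0.0854
```

Call:
carry_out([
  [[0,0,0],-6],
  [[0,0,0],-6],
  [[0,0,0],-6],
  [[0,0,0],0],
  [[0,0,0],0],
])

```text
clock: 1.45
position: [0.4764, 0.1543, 0.267]
ee_rot: [0.001, 0.752, 0.659, -0.002]
contact_force: [0.5, 0.3, 1.6]
width: 0.0853
```

Run:
```python
from h import *
c=cam("wrist");print(c["s"]["position"],tyaw(c["s"]));cv2.imwrite("pics/w1.png",c["f"])
```

```text
[0.47642399 0.15425077 0.26697259] (np.float64(82.42217826372972), array([[ 0.13187182,  0.99126543, -0.00163591],
       [ 0.99126006, -0.13187682, -0.00346359],
       [-0.00364908, -0.00116486, -0.99999266]]))
```

View pics/w1.png

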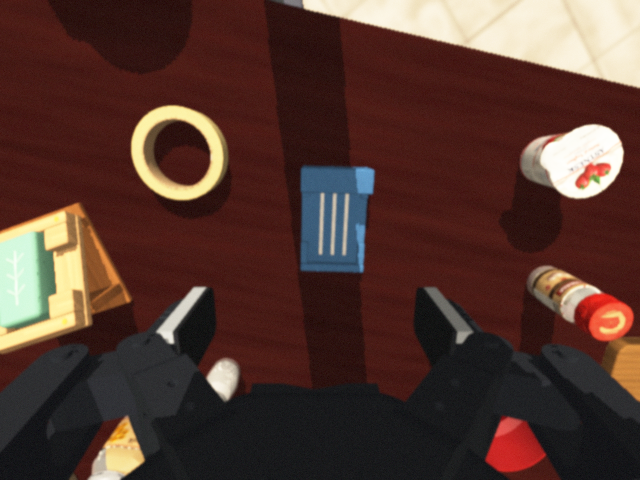

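Run:
```python
from h import *
f=cv2.imread("pics/w1.png");z=cv2.resize(f[155:285,275:400],None,fx=4.5,fy=4.5,interpolation=cv2.INTER_CUBIC)
z=cv2.convertScaleAbs(z,alpha=1.6,beta=10);cv2.imwrite("pics/w1z.png",z)
```

```text
(no output)
```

View pics/w1z.png

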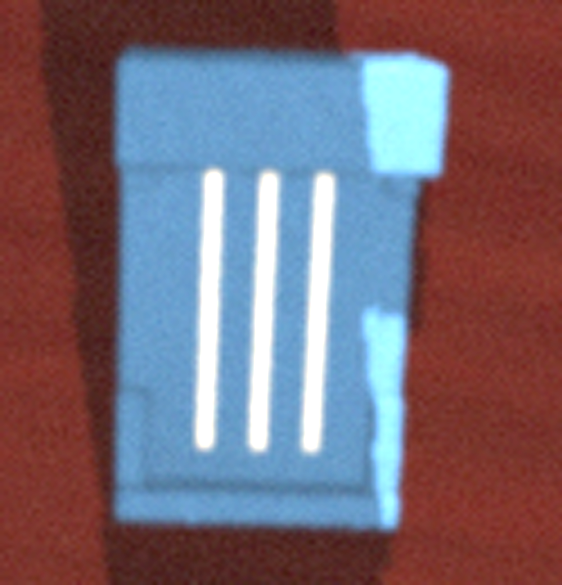

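Run:
```python
from h import *
import pickle
c=cam("wrist")
def p(uv,z): return onz(c,np.array(uv)/4.5+[275,155],z)[:,:2]*1000
li=p([(118,162),(440,175)],.044);lo=p([(120,50),(447,58)],.044);so=p([(115,522),(400,527)],.016);sl=p([(268,175),(258,450)],.006)
n=np.linalg.norm
for k,a in(("li",li),("lo",lo),("so",so),("slot",sl)):print(k,a.round(1).tolist(),n(a[1]-a[0]).round(1))
x=so.mean(0)-lo.mean(0);print("len",n(x),"yaw",np.degrees(np.arctan2(x[1],x[0])),"slot yaw",np.degrees(np.arctan2(*(sl[1]-sl[0])[::-1])))
for a in(li,lo,so):
  d=a[1]-a[0];print("yaw",np.degrees(np.arctan2(-d[0],d[1])))
print("centre",(so.mean(0)+lo.mean(0))/2)
```

```text
li [[456.5, 140.7], [469.9, 218.1]] 78.6
lo [[430.1, 145.0], [442.2, 222.2]] 78.1
so [[559.7, 123.9], [571.5, 202.8]] 79.8
slot [[470.0, 178.0], [547.2, 166.2]] 78.0
len 131.02050209528804 yaw -8.870323371521275 slot yaw -8.705982913616214
yaw -9.820054665172265
yaw -8.898238209137816
yaw -8.524172069149227
centre [500.84209773 173.47468617]
```

Call:
carry_out([
  [[-34,4,0],0],
  [[-34,4,0],0],
  [[-34,4,0],0],
  [[-34,4,0],0],
  [[-34,4,0],0],
  [[-34,4,0],0],
  [[-34,4,0],0],
  [[-34,4,0],0],
  [[-34,4,0],0],
  [[-30,4,0],0],
])

```text
clock: 2.38
position: [0.4718, -0.1851, 0.2672]
ee_rot: [-0.0, 0.75, 0.662, 0.001]
contact_force: [0.3, 0.8, 0.3]
width: 0.0855
```

Call:
carry_out([
  [[0,0,0],-7],
  [[0,0,0],-7],
  [[0,0,0],0],
  [[0,0,0],0],
])

```text
clock: 2.72
position: [0.4721, -0.1917, 0.2664]
ee_rot: [0.001, 0.666, 0.746, -0.0]
contact_force: [0.3, 0.7, -0.0]
width: 0.0854
```

Run:
```python
from h import *
import pickle
c=cam("wrist");pickle.dump(c,open("pics/w2.pkl","wb"));print(c["s"]["position"],tyaw(c["s"])[0],c["s"]["qpos"]);cv2.imwrite("pics/w2.png",c["f"])
```

```text
[ 0.47213475 -0.19174882  0.26642106] 96.55366646116319 [-5.21854712e-01  1.57070487e-01  1.57646132e+00 -7.57542510e-04
  1.40634649e+00 -2.20691148e+00]
```

View pics/w2.png

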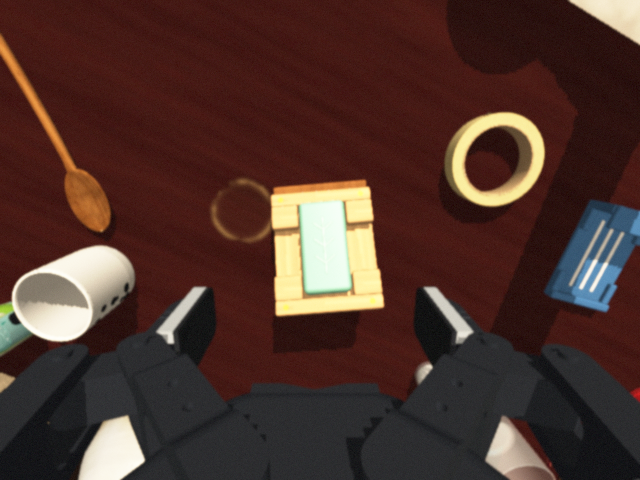

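Run:
```python
from h import *
import pickle
c=pickle.load(open("pics/w2.pkl","rb"))
b,m=blobs(c,(65,50,60),(92,255,255),500)
for x in b:
    e=cv2.approxPolyDP(x,6,True)[:,0];print(cv2.contourArea(x),e.tolist())
z=cv2.resize(c["f"][170:325,250:400],None,fx=3.8,fy=3.8,interpolation=cv2.INTER_CUBIC)
cv2.imwrite("pics/w2z.png",z)
```

```text
530.0 [[7, 316], [0, 351], [29, 332]]
```

View pics/w2z.png

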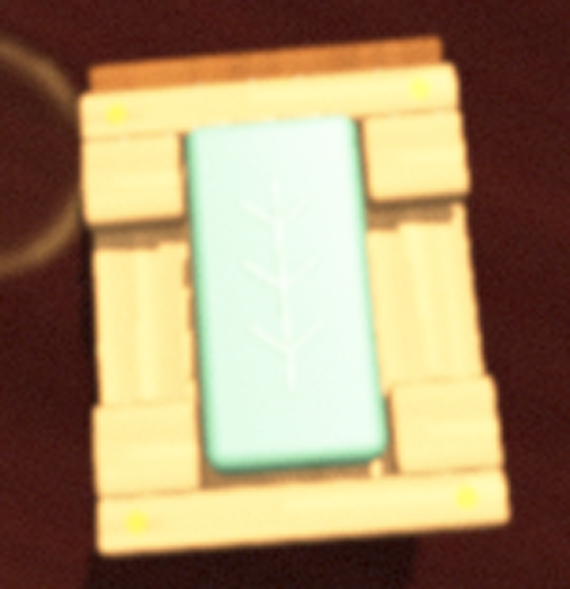

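Run:
```python
from h import *
import pickle
c=pickle.load(open("pics/w2.pkl","rb"))
p=lambda uv,z:onz(c,np.array(uv)/3.8+[250-.5+.13,170-.5+.13],z)[:,:2]*1000
n=np.linalg.norm
def rep(k,lo,hi):
    x=hi.mean(0)-lo.mean(0);print(k,lo.round(1).tolist(),hi.round(1).tolist(),"len",n(x).round(1),"w",n(lo[1]-lo[0]).round(1),n(hi[1]-hi[0]).round(1),"yaw",np.degrees(np.arctan2(x[1],x[0])).round(2),[np.degrees(np.arctan2(-(a[1]-a[0])[0],(a[1]-a[0])[1])).round(2) for a in(lo,hi)],"mid",((lo+hi)/2).mean(0).round(1))
rep("bar",p([(189,124),(357,117)],.0495),p([(209,462),(384,450)],.0995))
rep("mould",p([(80,98),(456,66)],.0659-.0335),p([(102,553),(508,522)],.0659+.0335))
rep("screws",p([(116,114),(420,90)],.0659-.030),p([(137,522),(467,496)],.0659+.030))
```

```text
bar [[468.0, -209.9], [460.5, -162.4]] [[548.6, -194.0], [539.9, -148.4]] len 81.4 w 48.0 46.4 yaw 10.6 [np.float64(8.99), np.float64(10.87)] mid [ 504.3 -178.7]
mould [[466.9, -243.5], [444.7, -133.6]] [[578.7, -219.9], [556.9, -112.3]] len 114.2 w 112.0 109.8 yaw 11.34 [np.float64(11.45), np.float64(11.45)] mid [ 511.8 -177.3]
screws [[469.9, -232.1], [452.5, -143.7]] [[570.2, -211.5], [552.2, -123.6]] len 102.1 w 90.1 89.7 yaw 11.5 [np.float64(11.12), np.float64(11.57)] mid [ 511.2 -177.7]
```

Call:
carry_out([
  [[2,8,29],0],
  [[2,8,29],0],
  [[2,8,29],0],
  [[2,8,29],0],
  [[2,8,29],-4.6],
  [[0,0,0],0],
  [[0,0,0],0],
])

```text
clock: 3.35
position: [0.516, -0.1728, 0.1209]
ee_rot: [0.006, 0.639, 0.769, 0.001]
contact_force: [0.4, 0.1, 0.8]
width: 0.0853
```

```bash
cat > go.py <<'E'
from h import *
import sys
s=manip.get_state();y,v=tyaw(s)
t=np.array(list(map(float,sys.argv[1:4])))/1000
print("pos",(s["position"]*1000).round(1),"yaw",y.round(2),"F",s["contact_force"].round(1),"M",s["moment"].round(2),"w",s["width"].round(4),"t",s["clock"])
print("tool d",((t-s["position"])@v*1000).round(1), "turn",(y-float(sys.argv[4])).round(2))
E
python3 go.py 511.5 -177.4 56 101.2
```

```text
Traceback (most recent call last):
  File "go.py", line 5, in <module>
    print("pos",(s["position"]*1000).round(1),"yaw",y.round(2),"F",s["contact_force"].round(1),"M",s["moment"].round(2),"w",s["width"].round(4),"t",s["clock"])
                                                                                                                            ^^^^^^^^^^^^^^^^
AttributeError: 'float' object has no attribute 'round'
```

```bash
sed -i 's/s\["width"\].round(4)/s["width"]/;s/print("pos"/np.set_printoptions(suppress=True);print("pos"/' go.py
python3 go.py 511.5 -177.4 56 101.2
python3 - <<'E'
from h import *
import pickle
c=cam("wrist");pickle.dump(c,open("pics/w3.pkl","wb"));cv2.imwrite("pics/w3.png",c["f"])
E
```

```text
pos [ 516.  -172.8  120.9] yaw 100.59 F [0.4 0.1 0.8] M [-0.06  0.03 -0.02] w 0.0852676314496568 t 3.35
tool d [-3.2 -5.8 64.9] turn -0.61
```

View pics/w3.png

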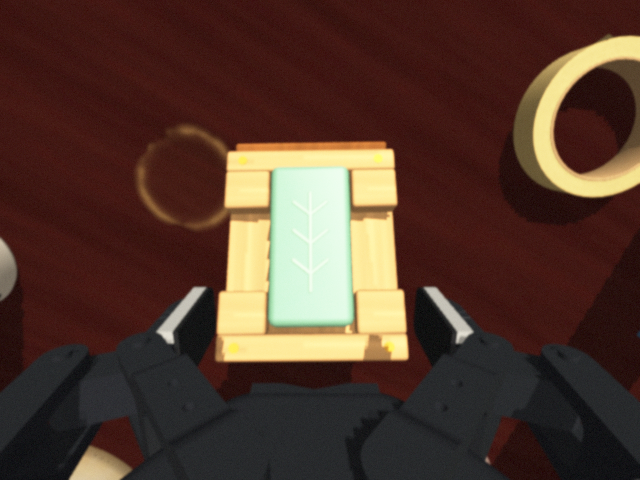

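```bash
python3 - <<'E'
from h import *
import pickle
c=pickle.load(open("pics/w3.pkl","rb"))
lo=onz(c,[(271,168),(348,167)],.0495)[:,:2]*1000;hi=onz(c,[(268,321),(353,321)],.0995)[:,:2]*1000
x=hi.mean(0)-lo.mean(0);print(lo.round(1),hi.round(1),np.linalg.norm(x),np.degrees(np.arctan2(x[1],x[0])),((lo+hi)/2).mean(0))
m=[(242,159),(379,157)];n=[(233,348),(391,345)]
lo=onz(c,m,.0359)[:,:2]*1000;hi=onz(c,n,.0959)[:,:2]*1000
x=hi.mean(0)-lo.mean(0);print("screws",np.linalg.norm(x),np.degrees(np.arctan2(x[1],x[0])),((lo+hi)/2).mean(0))
E
python3 go.py 511.5 -177.4 56 101.2
```

```text
[[ 470.  -210.6]
 [ 460.4 -163.2]] [[ 546.9 -193.9]
 [ 538.1 -148.2]] 78.88329841343065 11.572404431855949 [ 503.83736653 -178.97604421]
screws 102.53634707891707 11.51044437332801 [ 510.2978349  -177.30618821]
pos [ 515.7 -172.7  121. ] yaw 100.6 F [-0.2  0.7 -0.6] M [-0.01  0.03 -0.01] w 0.08521749162182224 t 3.4
tool d [-3.4 -5.5 65. ] turn -0.6
```

Call:
carry_out([
  [[-1.5,-3,10],-0.5],
  [[-1.5,-3,15],0],
  [[0,0,15],0],
  [[0,0,0],0],
  [[0,0,0],0],
])

```text
clock: 3.82
position: [0.5138, -0.1798, 0.0874]
ee_rot: [0.013, 0.637, 0.771, 0.002]
contact_force: [0.2, -0.2, 0.9]
width: 0.0853
```

```bash
python3 go.py 511 -177.4 56 101.3
```

```text
pos [ 513.8 -179.8   87.4] yaw 100.81 F [ 0.2 -0.2  0.9] M [0.   0.04 0.07] w 0.08525392172421108 t 3.8167
tool d [ 3.4 -2.9 31.3] turn -0.49
```

Call:
carry_out([
  [[1.7,-1.5,10],-0.3],
  [[1.7,-1.5,10],0],
  [[0,0,8],0],
  [[0,0,0],0],
  [[0,0,0],0],
])

```text
clock: 4.23
position: [0.5144, -0.1805, 0.0656]
ee_rot: [0.019, 0.636, 0.771, 0.003]
contact_force: [0.4, 0.1, -0.4]
width: 0.0857
```

```bash
python3 go.py 511 -177.4 56 101.3; python3 -c "
from h import *
print(tyaw(manip.get_state())[1][:,2])"
```

```text
pos [ 514.4 -180.5   65.6] yaw 100.91 F [ 0.4  0.1 -0.4] M [-0.02 -0.02  0.03] w 0.08572111652208217 t 4.2333
tool d [ 3.9 -3.   9.4] turn -0.39
[ 0.03436879 -0.01947886 -0.99921938]
```

Call:
carry_out([
  [[5,-5,0],0],
])

```text
clock: 4.32
position: [0.5103, -0.1776, 0.0663]
ee_rot: [0.021, 0.637, 0.771, 0.004]
contact_force: [0.7, 0.1, -0.0]
width: 0.0854
```

```bash
python3 go.py 511 -177.4 56 101.3
```

```text
pos [ 510.3 -177.6   66.3] yaw 100.88 F [ 0.7  0.1 -0. ] M [ 0.01  0.01 -0.01] w 0.08544376383996843 t 4.3167
tool d [ 0.3  0.4 10.3] turn -0.42
```

Call:
carry_out([
  [[0,0,0],0],
  [[0,0,0],0],
  [[0,0,0],0],
])

```text
clock: 4.57
position: [0.5093, -0.1769, 0.0677]
ee_rot: [0.021, 0.637, 0.771, 0.004]
contact_force: [0.6, -0.3, 0.1]
width: 0.0856
```

```bash
python3 go.py 511 -177.4 56 101.3;python3 -c "
from h import *
print(tyaw(manip.get_state())[1][:,2])"
```

```text
pos [ 509.3 -176.9   67.7] yaw 100.88 F [ 0.6 -0.3  0.1] M [0.03 0.04 0.02] w 0.08559652071305301 t 4.5667
tool d [-0.5  1.2 11.8] turn -0.42
[ 0.03797538 -0.02131877 -0.99905124]
```

Call:
carry_out([
  [[-0.5,1.5,11],0],
  [[0,0,0],0],
])

```text
clock: 4.73
position: [0.512, -0.1776, 0.057]
ee_rot: [0.023, 0.637, 0.771, 0.004]
contact_force: [0.0, 0.5, -0.3]
width: 0.0851
```

```bash
python3 go.py 511 -177.4 57 101.3;python3 -c "
from h import *
import pickle
print(tyaw(manip.get_state())[1][:,2])"
```

```text
pos [ 512.  -177.6   57. ] yaw 100.87 F [ 0.   0.5 -0.3] M [ 0.01  0.01 -0.01] w 0.08509076521306913 t 4.7333
tool d [ 0.4 -1.  -0.1] turn -0.43
[ 0.0400817  -0.02238018 -0.99894574]
```

Call:
carry_out([
  [[0,0,0],0],
  [[0,0,0],0],
  [[0,0,0],0],
  [[0,0,0],0],
  [[0,0,0],0],
  [[0,0,0],0],
], fingers=30, squeeze=35)

```text
clock: 5.23
position: [0.512, -0.1776, 0.0561]
ee_rot: [0.022, 0.637, 0.771, 0.004]
contact_force: [0.5, -1.0, -0.5]
width: 0.0493
```

```bash
python3 go.py 511 -177.4 57 101.3;python3 -c "
from h import *
print(tyaw(manip.get_state())[1][:,2])"
```

```text
pos [ 512.  -177.6   56.1] yaw 100.89 F [ 0.5 -1.  -0.5] M [0.04 0.03 0.02] w 0.04926500008817 t 5.2333
tool d [ 0.3 -0.9 -1. ] turn -0.41
[ 0.03842203 -0.02162825 -0.99902751]
```

Call:
carry_out([
  [[0,-4,-7.5],0],
  [[0,-4.5,-8.7],0],
  [[0,-4.5,-8.7],0],
  [[0,-4.5,-8.7],0],
  [[0,-4,-10],0],
])

```text
clock: 5.65
position: [0.4865, -0.1803, 0.1006]
ee_rot: [0.02, 0.636, 0.771, 0.004]
contact_force: [-0.6, 0.2, -1.8]
width: 0.049
```

```bash
python3 go.py 511 -177.4 57 101.3;python3 -c "
from h import *
import pickle
print(tyaw(manip.get_state())[1][:,2])
c=cam('wrist');pickle.dump(c,open('pics/w4.pkl','wb'));cv2.imwrite('pics/w4.png',c['f'])"
```

```text
pos [ 486.5 -180.3  100.6] yaw 100.92 F [-0.6  0.2 -1.8] M [-0.01 -0.01 -0.03] w 0.048976798045845614 t 5.65
tool d [-0.7 23.3 44.3] turn -0.38
[ 0.03509096 -0.01978334 -0.99918829]
```

View pics/w4.png

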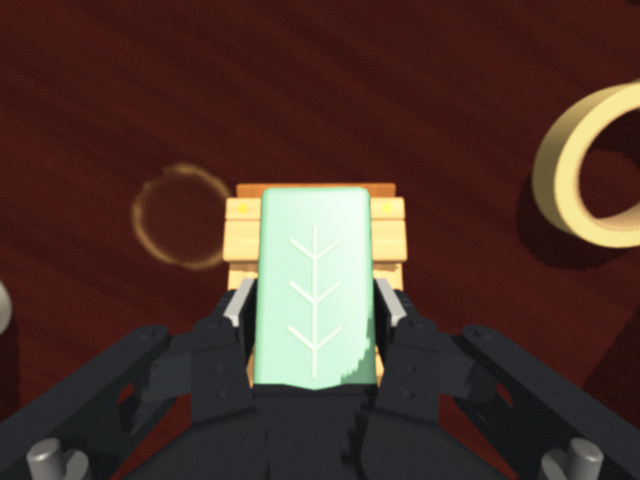

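Call:
carry_out([
  [[0,0,-12],0],
  [[0,0,-20],0],
  [[0,0,-20],0],
  [[0,0,-12],0],
  [[8,2,0],0],
  [[18,5,0],0],
  [[28,8,0],0],
  [[28,8,0],0],
  [[28,8,0],0],
  [[28,8,0],0],
])

```text
clock: 6.53
position: [0.4942, -0.0359, 0.1701]
ee_rot: [0.025, 0.641, 0.767, 0.004]
contact_force: [0.1, -0.6, -1.2]
width: 0.0493
```

Call:
carry_out([
  [[28,8,0],0],
  [[28,8,0],0],
  [[28,8,0],0],
  [[28,8,0],0],
  [[28,8,0],0],
  [[24,7,0],0],
  [[14,4,0],0],
  [[6,1,0],0],
  [[0,0,0],0],
])

```text
clock: 7.28
position: [0.5044, 0.1736, 0.1608]
ee_rot: [0.02, 0.639, 0.769, 0.003]
contact_force: [-0.4, -0.1, -1.0]
width: 0.0493
```

Call:
carry_out([
  [[0,0,0],3],
  [[0,0,0],5],
  [[0,0,0],5],
  [[0,0,0],4],
  [[0,0,0],2],
  [[0,0,0],0],
])

```text
clock: 7.78
position: [0.5003, 0.1686, 0.1585]
ee_rot: [0.019, 0.763, 0.646, 0.002]
contact_force: [-0.4, -0.1, -1.1]
width: 0.0494
```

```bash
python3 go.py 516.3 170.7 100 81.2;python3 -c "
from h import *
print(tyaw(manip.get_state())[1][:,2])"
```

```text
pos [500.3 168.6 158.5] yaw 80.45 F [-0.4 -0.1 -1.1] M [0.   0.02 0.02] w 0.04941805193573362 t 7.7833
tool d [ 6.  13.5 58.9] turn -0.75
[ 0.02876466 -0.02633501 -0.99923924]
```

Call:
carry_out([
  [[2,4,12],-0.7],
  [[2,4,18],0],
  [[2,4,16],0],
  [[0,1,10],0],
  [[0,0,0],0],
])

```text
clock: 8.2
position: [0.5156, 0.1663, 0.102]
ee_rot: [0.021, 0.759, 0.651, 0.002]
contact_force: [0.2, -0.4, -0.6]
width: 0.0492
```

```bash
python3 go.py 516.3 170.7 38 81.2;cat > both.py <<'E'
from h import *
import sys,pickle
w=cam("wrist");s=cam("side");pickle.dump((w,s),open(f"pics/{sys.argv[1]}.pkl","wb"))
u,v=proj(s,[.5,.17,.04])[0].astype(int);print(u,v)
a=cv2.resize(s["f"][v-60:v+60,u-65:u+65],(520,480),interpolation=cv2.INTER_CUBIC)
b=w["f"][60:460,180:460];b=cv2.resize(b,(280,400))
o=np.zeros((480,800,3),np.uint8);o[:,:520]=a;o[:400,520:]=b;cv2.imwrite(f"pics/{sys.argv[1]}.png",o)
E
python3 both.py b1
```

```text
pos [515.6 166.3 102. ] yaw 81.2 F [ 0.2 -0.4 -0.6] M [ 0.03  0.11 -0.04] w 0.04916972951163404 t 8.2
tool d [ 5.9 -2.2 63.8] turn 0.0
336 300
```

View pics/b1.png

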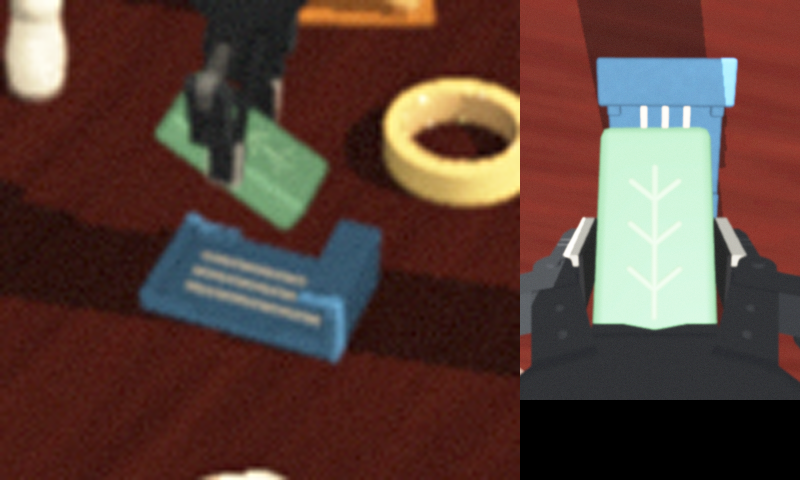

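Call:
carry_out([
  [[3,0,8],0],
  [[3,0,14],0],
  [[0,0,14],0],
  [[0,0,12],0],
  [[0,0,4],0],
  [[0,0,0],0],
])

```text
clock: 8.8
position: [0.5228, 0.1727, 0.054]
ee_rot: [0.024, 0.759, 0.651, 0.009]
contact_force: [-0.0, 0.4, -1.0]
width: 0.0489
```

```bash
python3 go.py 516.3 170.7 38 81.2
```

```text
pos [522.8 172.7  54. ] yaw 81.22 F [-0.   0.4 -1. ] M [-0.04  0.07 -0.05] w 0.04886389882228658 t 8.8
tool d [-2.7 -6.9 15.7] turn 0.02
```

Call:
carry_out([
  [[-2.5,-3,7],0],
  [[0,-3,7],0],
  [[0,0,0],0],
])

```text
clock: 9.05
position: [0.5178, 0.1711, 0.0403]
ee_rot: [0.025, 0.759, 0.651, 0.01]
contact_force: [-1.1, -0.2, -1.0]
width: 0.0494
```

```bash
python3 go.py 516.3 170.7 38 81.2;python3 both.py b2
```

```text
pos [517.8 171.1  40.3] yaw 81.24 F [-1.1 -0.2 -1. ] M [ 0.02  0.   -0.03] w 0.04944342440917216 t 9.05
tool d [-0.6 -1.5  2.2] turn 0.04
336 300
```

View pics/b2.png

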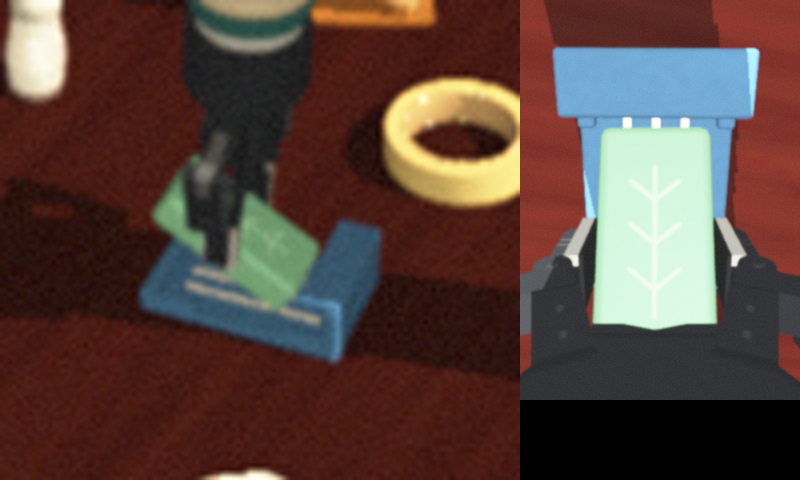

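Call:
carry_out([
  [[0,-4,3.5],0],
  [[0,-5,1],0],
  [[0,-3,0],0],
  [[0,0,0],0],
  [[0,0,0],0],
], squeeze=25)

```text
clock: 9.57
position: [0.5073, 0.1735, 0.0371]
ee_rot: [0.026, 0.759, 0.651, 0.013]
contact_force: [-0.1, 1.0, -0.7]
width: 0.0492
```

```bash
cat > tr.py <<'E'
from h import *
np.set_printoptions(suppress=True)
s=manip.get_state();y,v=tyaw(s);p=s["position"]*1000-[501,173.5,6];a=np.radians(-8.8);c,n=np.cos(a),np.sin(a)
P=np.array([c*p[0]+n*p[1],-n*p[0]+c*p[1],p[2]]);F=s["contact_force"]
print("tray TCP",P.round(1),"corner30",(P+[-37.6,0,-29.1]).round(1)[[0,2]],"Ftray",np.round([c*F[0]+n*F[1],-n*F[0]+c*F[1],F[2]],1),"yaw",y.round(2),"w",round(s["width"]*1e3,1),"t",s["clock"],"tz",v[:,2].round(3))
E
python3 tr.py
```

```text
tray TCP [ 6.3  0.9 31.1] corner30 [-31.3   2. ] Ftray [-0.2  1.  -0.7] yaw 81.25 w 49.2 t 9.5667 tz [ 0.053 -0.023 -0.998]
```

Call:
carry_out([
  [[0,-3,1],0],
  [[0,-2.5,2],0],
  [[0,0,0],0],
], squeeze=20)

```text
clock: 9.82
position: [0.5061, 0.1744, 0.0366]
ee_rot: [0.029, 0.758, 0.651, 0.016]
contact_force: [-1.5, 0.0, -0.9]
width: 0.0495
```

```bash
python3 tr.py
```

```text
tray TCP [ 4.9  1.7 30.6] corner30 [-32.7   1.5] Ftray [-1.5 -0.2 -0.9] yaw 81.33 w 49.5 t 9.8167 tz [ 0.063 -0.023 -0.998]
```

Call:
carry_out([
  [[0,0,2.5],0],
  [[0,0,2.5],0],
])

```text
clock: 9.98
position: [0.5091, 0.1745, 0.0341]
ee_rot: [0.031, 0.758, 0.652, 0.019]
contact_force: [1.2, -1.7, 8.4]
width: 0.0495
```

```bash
python3 tr.py
```

```text
tray TCP [ 7.8  2.3 28.1] corner30 [-29.8  -1. ] Ftray [ 1.5 -1.5  8.4] yaw 81.38 w 49.5 t 9.9833 tz [ 0.069 -0.022 -0.997]
```

Call:
carry_out([
  [[-2,-7,0],0],
  [[0,-2,2],0],
])

```text
clock: 10.15
position: [0.504, 0.1741, 0.0335]
ee_rot: [0.033, 0.757, 0.652, 0.022]
contact_force: [0.4, -4.4, 8.9]
width: 0.0493
```

```bash
python3 tr.py
```

```text
tray TCP [ 2.9  1.  27.5] corner30 [-34.7  -1.6] Ftray [ 1.1 -4.3  8.9] yaw 81.42 w 49.3 t 10.15 tz [ 0.078 -0.021 -0.997]
```

Call:
carry_out([
  [[0,-1,4],0],
  [[0,-1,4],0],
])

```text
clock: 10.32
position: [0.508, 0.1737, 0.029]
ee_rot: [0.038, 0.756, 0.653, 0.027]
contact_force: [2.5, -3.9, 10.2]
width: 0.0495
```

```bash
python3 tr.py
```

```text
tray TCP [ 6.9  1.2 23. ] corner30 [-30.7  -6.1] Ftray [ 3.1 -3.4 10.2] yaw 81.59 w 49.5 t 10.3167 tz [ 0.091 -0.022 -0.996]
```

Call:
carry_out([
  [[0,-6,1],0],
  [[0,-3,4],0],
  [[0,-3,4],0],
])

```text
clock: 10.57
position: [0.5086, 0.1749, 0.025]
ee_rot: [0.046, 0.754, 0.654, 0.037]
contact_force: [4.2, -3.7, 10.0]
width: 0.0493
```

```bash
python3 tr.py;python3 both.py b3
```

```text
tray TCP [ 7.3  2.6 19. ] corner30 [-30.3 -10.1] Ftray [ 4.7 -3.  10. ] yaw 81.81 w 49.3 t 10.5667 tz [ 0.116 -0.021 -0.993]
336 300
```

View pics/b3.png

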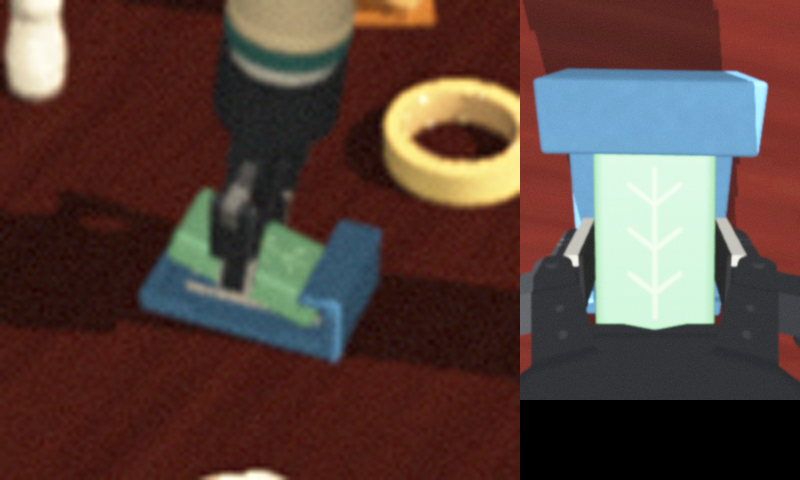

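Run:
```python
from h import *
import pickle
w,s=pickle.load(open("pics/b3.pkl","rb"))
a=np.radians(-8.8);ex=np.array([np.cos(a),np.sin(a),0]);ey=np.array([-np.sin(a),np.cos(a),0]);O=np.array([.501,.1735,.006])
def ony(uv,y):
    uv=np.array(uv)/4+[271-.4,240-.4];r=ray(s,uv);t=((O+ey*y-s["C"])@ey)/(r@ey);p=s["C"]+r*t[:,None]-O
    return np.c_[p@ex,p[:,2]]*1000
print("b +y top,bottom; near finger top edge; right of finger edge; a near lip bottom",ony([(180,237),(168,262),(215,250),(262,273),(315,298),(318,325)],.027).round(1))
print("b -y top",ony([(208,189)],-.023).round(1))
```

```text
b +y top,bottom; near finger top edge; right of finger edge; a near lip bottom [[ 41.6  50. ]
 [ 49.9  27. ]
 [ 18.5  46.9]
 [-12.2  38.4]
 [-46.6  29.5]
 [-49.1   8.2]]
b -y top [[43.1 49. ]]
```

Call:
carry_out([
  [[0,0,4],0],
  [[0,0,4],0],
  [[0,0,4],0],
])

```text
clock: 10.92
position: [0.514, 0.1743, 0.0165]
ee_rot: [0.049, 0.754, 0.654, 0.04]
contact_force: [1.1, -2.4, 7.2]
width: 0.0492
```

```bash
python3 tr.py
```

```text
tray TCP [12.7  2.8 10.5] corner30 [-24.9 -18.6] Ftray [ 1.5 -2.2  7.2] yaw 81.9 w 49.2 t 10.9167 tz [ 0.125 -0.021 -0.992]
```

Call:
carry_out([
  [[-2,-5,0.5],0],
  [[0,-1,3],0],
])

```text
clock: 11.08
position: [0.5127, 0.1735, 0.0145]
ee_rot: [0.052, 0.753, 0.654, 0.044]
contact_force: [-0.5, -3.5, 5.7]
width: 0.0495
```

```bash
python3 tr.py
```

```text
tray TCP [11.6  1.8  8.5] corner30 [-26.  -20.6] Ftray [ 0.1 -3.6  5.7] yaw 81.92 w 49.5 t 11.0833 tz [ 0.135 -0.02  -0.991]
```

Call:
carry_out([
  [[0,-1,3],0],
  [[0,0,3],0],
])

```text
clock: 11.25
position: [0.5134, 0.1735, 0.0134]
ee_rot: [0.053, 0.753, 0.654, 0.046]
contact_force: [-14.1, 0.5, 41.1]
width: 0.0491
```

```bash
python3 tr.py; python3 both.py b4
python3 - <<'E'
from h import *
import pickle
w,s=pickle.load(open("pics/b4.pkl","rb"))
hsv=cv2.cvtColor(s["f"],cv2.COLOR_BGR2HSV)
m=cv2.inRange(hsv,(60,40,50),(92,255,255));m[:270]=0;m[330:]=0;m[:,:290]=0;m[:,370:]=0
for b in cv2.findContours(m,cv2.RETR_EXTERNAL,cv2.CHAIN_APPROX_NONE)[0]:
    if cv2.contourArea(b)>15: print(cv2.contourArea(b),cv2.approxPolyDP(b,1.5,True)[:,0].tolist())
E
```

```text
tray TCP [12.2  1.9  7.4] corner30 [-25.4 -21.7] Ftray [-14.   -1.7  41.1] yaw 81.96 w 49.1 t 11.25 tz [ 0.139 -0.02  -0.99 ]
336 300
137.5 [[345, 302], [348, 305], [346, 310], [344, 308], [337, 310], [336, 307], [336, 311], [334, 311], [336, 313], [332, 316], [349, 321], [350, 317], [346, 316], [345, 313], [351, 302], [349, 304]]
125.0 [[318, 294], [312, 302], [312, 309], [323, 313], [319, 309], [323, 306], [319, 302], [322, 294]]
```

```bash
cat > meas.py <<'E'
from h import *
a=np.radians(-8.8);ex=np.array([np.cos(a),np.sin(a),0]);ey=np.array([-np.sin(a),np.cos(a),0]);O=np.array([.501,.1735,.006])
def ony(s,uv,y):
    r=ray(s,np.array(uv,float));t=((O+ey*y-s["C"])@ey)/(r@ey);p=s["C"]+r*t[:,None]-O
    return (np.c_[p@ex,p[:,2]]*1000).round(1).tolist()
E
python3 - <<'E'
from meas import *
import pickle
w,s=pickle.load(open("pics/b4.pkl","rb"))
print(ony(s,[(312,302),(312,309),(351,317)],.027),ony(s,[(318,294),(322,294)],-.023))
# expected pixel for flat bar at centre x=0
for X in(-50,50):
  for z in(0,26):
    print(X,z,[proj(s,O+ex*X/1e3+ey*y+[0,0,z/1e3])[0].round(1).tolist() for y in(.027,-.023)])
o=cv2.resize(s["f"][270:340,280:380],(800,560),interpolation=cv2.INTER_CUBIC);o=cv2.convertScaleAbs(o,alpha=1.3);cv2.imwrite("pics/b4z.png",o)
E
```

```text
[[51.3, 36.7], [51.7, 13.5], [-51.1, 21.6]] [[55.8, 21.6], [44.9, 25.0]]
-50 0 [[350.4, 323.4], [357.1, 310.7]]
-50 26 [[350.6, 315.5], [357.4, 302.9]]
50 0 [[312.7, 313.2], [320.2, 301.0]]
50 26 [[312.6, 305.4], [320.1, 293.2]]
```

View pics/b4z.png

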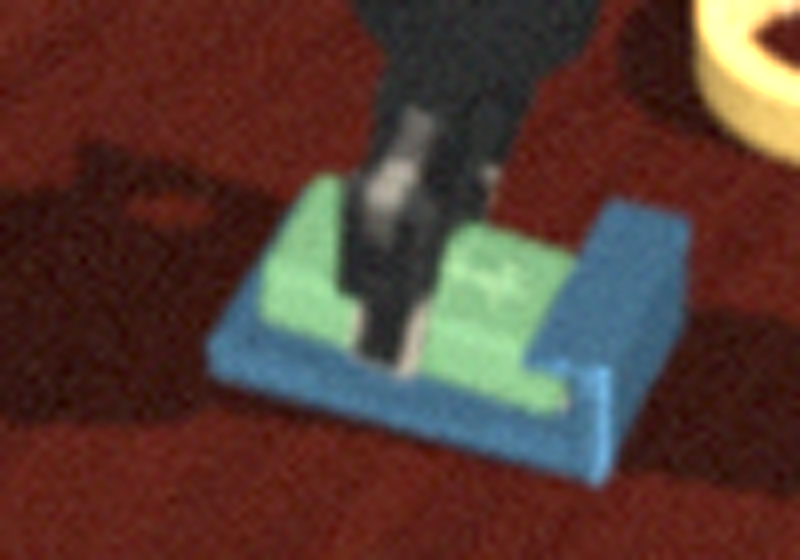

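Call:
carry_out([
  [[0,0,0],0],
  [[0,0,0],0],
  [[0,0,0],0],
  [[0,0,0],0],
], fingers=66)

```text
clock: 11.68
position: [0.5114, 0.1736, 0.0144]
ee_rot: [0.053, 0.753, 0.654, 0.046]
contact_force: [0.1, 0.3, 0.4]
width: 0.0661
```

```bash
python3 tr.py
```

```text
tray TCP [10.3  1.7  8.4] corner30 [-27.3 -20.7] Ftray [0.  0.3 0.4] yaw 81.95 w 66.1 t 11.6833 tz [ 0.138 -0.02  -0.99 ]
```

Call:
carry_out([
  [[0,0,-6],0],
  [[0,0,-15],0],
  [[0,0,-25],0],
  [[0,0,-30],0],
  [[0,0,-30],0],
  [[0,0,-20],0],
  [[0,0,0],0],
  [[0,0,0],0],
])

```text
clock: 12.35
position: [0.4898, 0.1756, 0.1407]
ee_rot: [0.049, 0.754, 0.654, 0.04]
contact_force: [0.7, -0.3, -1.0]
width: 0.066
```

```bash
python3 tr.py
python3 - <<'E'
from meas import *
w=cam("wrist");s=cam("side")
import pickle;pickle.dump((w,s),open("pics/b5.pkl","wb"));cv2.imwrite("pics/b5.png",w["f"])
for nm,c in(("w",w),("s",s)):
    hsv=cv2.cvtColor(c["f"],cv2.COLOR_BGR2HSV)
    m=cv2.inRange(hsv,(60,40,50),(92,255,255))
    if nm=="s": m[:270]=0;m[330:]=0;m[:,:290]=0;m[:,370:]=0
    for b in cv2.findContours(m,cv2.RETR_EXTERNAL,cv2.CHAIN_APPROX_NONE)[0]:
        if cv2.contourArea(b)>100:
            q=cv2.approxPolyDP(b,3 if nm=="w" else 1.5,True)[:,0];print(nm,cv2.contourArea(b),q.tolist())
            if nm=="w":
                p=(onz(c,q,.032)-O);print((np.c_[p@ex,p@ey]*1000).round(1).tolist())
for X in(-50,50):
  for z in(0,26):
    print(X,z,[proj(s,O+ex*X/1e3+ey*y+[0,0,z/1e3])[0].round(1).tolist() for y in(.026,-.024)])
E
```

```text
tray TCP [-11.4   0.4 134.7] corner30 [-49.  105.6] Ftray [ 0.7 -0.2 -1. ] yaw 81.91 w 66.0 t 12.35 tz [ 0.125 -0.022 -0.992]
w 6608.0 [[284, 187], [287, 290], [346, 291], [349, 188]]
[[-34.0, -23.7], [54.4, -23.1], [54.6, 26.5], [-33.9, 24.4]]
s 372.0 [[317, 295], [312, 303], [313, 310], [349, 321], [350, 317], [346, 316], [345, 312], [351, 302], [347, 308], [345, 307], [347, 308], [345, 310], [339, 309], [339, 305], [333, 306], [336, 309], [333, 313], [333, 310], [329, 309], [329, 306], [332, 304], [327, 305], [324, 301], [320, 304], [320, 302], [315, 300], [317, 298], [321, 299], [318, 298], [319, 295], [320, 297], [325, 296], [327, 298], [328, 296], [324, 296], [322, 293]]
-50 0 [[350.5, 323.2], [357.2, 310.4]]
-50 26 [[350.8, 315.3], [357.5, 302.6]]
50 0 [[312.8, 313.0], [320.3, 300.7]]
50 26 [[312.7, 305.1], [320.3, 293.0]]
```

Run:
```python
from meas import *
import pickle
w,s=pickle.load(open("pics/b5.pkl","rb"))
for u in(300,330):
    print(u,[(v,w["f"][v,u-1:u+2].mean(0).astype(int).tolist()) for v in range(284,312,1)])
P=lambda x,z,y=.001:proj(w,O+ex*x/1e3+ey*y+[0,0,z/1e3])[0].round(1).tolist()
print("sill inner top",P(55,10),"sill outer top",P(65,10),"outer base",P(65,-6),"lip inner top",P(-38,38),"flat b x50/54",P(50,26),P(54,26),"on sill, end_b x53 z36",P(53,36))
```

```text
300 [(284, [204, 238, 191]), (285, [201, 237, 189]), (286, [202, 238, 190]), (287, [199, 237, 189]), (288, [200, 237, 191]), (289, [200, 238, 190]), (290, [199, 237, 188]), (291, [193, 232, 182]), (292, [176, 219, 167]), (293, [144, 184, 145]), (294, [96, 124, 113]), (295, [52, 67, 92]), (296, [34, 39, 83]), (297, [34, 36, 85]), (298, [31, 32, 81]), (299, [28, 32, 78]), (300, [30, 35, 79]), (301, [27, 34, 78]), (302, [28, 34, 77]), (303, [28, 33, 77]), (304, [28, 33, 77]), (305, [29, 34, 76]), (306, [31, 35, 77]), (307, [28, 32, 77]), (308, [28, 35, 75]), (309, [31, 34, 80]), (310, [27, 33, 78]), (311, [27, 33, 77])]
330 [(284, [202, 237, 190]), (285, [202, 237, 190]), (286, [202, 238, 191]), (287, [201, 238, 190]), (288, [201, 238, 191]), (289, [200, 237, 189]), (290, [197, 236, 188]), (291, [192, 232, 180]), (292, [176, 219, 168]), (293, [143, 181, 144]), (294, [92, 120, 111]), (295, [52, 64, 90]), (296, [34, 40, 83]), (297, [30, 38, 83]), (298, [29, 37, 84]), (299, [30, 38, 85]), (300, [31, 36, 84]), (301, [31, 35, 82]), (302, [31, 36, 82]), (303, [32, 36, 84]), (304, [31, 34, 81]), (305, [30, 34, 80]), (306, [29, 32, 79]), (307, [28, 33, 77]), (308, [29, 34, 79]), (309, [29, 32, 77]), (310, [28, 31, 76]), (311, [25, 29, 74])]
sill inner top [315.7, 281.3] sill outer top [315.5, 291.0] outer base [315.6, 281.8] lip inner top [317.5, 186.2] flat b x50/54 [315.8, 285.8] [315.7, 289.9] on sill, end_b x53 z36 [315.7, 295.5]
```

Call:
carry_out([
  [[0,1,15],0],
  [[0,1,25],0],
  [[0,1,30],0],
  [[0,0,20],0],
  [[0,0,10],0],
  [[0,0,0],0],
], fingers=70)

```text
clock: 12.95
position: [0.5015, 0.1715, 0.0298]
ee_rot: [0.046, 0.754, 0.654, 0.034]
contact_force: [-0.4, -0.7, 0.7]
width: 0.0699
```

```bash
python3 tr.py
```

```text
tray TCP [ 0.8 -1.9 23.8] corner30 [-36.8  -5.3] Ftray [-0.3 -0.7  0.7] yaw 81.89 w 69.9 t 12.95 tz [ 0.113 -0.025 -0.993]
```

Call:
carry_out([
  [[3,6,6],0],
  [[0,0,8],0],
  [[0,0,0],0],
])

```text
clock: 13.2
position: [0.5082, 0.1728, 0.0129]
ee_rot: [0.045, 0.754, 0.654, 0.032]
contact_force: [-0.8, -0.1, -0.2]
width: 0.0702
```

```bash
python3 tr.py
```

```text
tray TCP [7.2 0.4 6.9] corner30 [-30.4 -22.2] Ftray [-0.7 -0.2 -0.2] yaw 81.87 w 70.2 t 13.2 tz [ 0.107 -0.026 -0.994]
```

Call:
carry_out([
  [[0,0,-4],0],
  [[0,0,0],0],
])

```text
clock: 13.37
position: [0.5083, 0.1731, 0.017]
ee_rot: [0.045, 0.754, 0.654, 0.032]
contact_force: [0.5, -0.1, 0.2]
width: 0.0699
```

Call:
carry_out([
  [[0,0,0],0],
  [[0,0,0],0],
  [[0,0,0],0],
  [[0,0,0],0],
  [[0,0,0],0],
], fingers=30, squeeze=30)

```text
clock: 13.78
position: [0.5095, 0.1736, 0.02]
ee_rot: [0.046, 0.754, 0.654, 0.034]
contact_force: [-0.1, 1.1, -1.1]
width: 0.0493
```

```bash
python3 tr.py
```

```text
tray TCP [ 8.4  1.4 14. ] corner30 [-29.2 -15.1] Ftray [-0.2  1.1 -1.1] yaw 81.89 w 49.3 t 13.7833 tz [ 0.112 -0.025 -0.993]
```

Call:
carry_out([
  [[0,-4,0],0],
  [[0,-4,0],0],
])

```text
clock: 13.95
position: [0.5021, 0.1748, 0.0194]
ee_rot: [0.046, 0.754, 0.654, 0.035]
contact_force: [0.2, 0.1, -0.7]
width: 0.0493
```

```bash
python3 tr.py
```

```text
tray TCP [ 0.9  1.4 13.4] corner30 [-36.7 -15.7] Ftray [ 0.2  0.2 -0.7] yaw 81.86 w 49.3 t 13.95 tz [ 0.113 -0.024 -0.993]
```

Call:
carry_out([
  [[0,0,3],0],
  [[0,0,3],0],
], squeeze=22)

```text
clock: 14.12
position: [0.5034, 0.1748, 0.0146]
ee_rot: [0.048, 0.754, 0.655, 0.036]
contact_force: [1.3, -2.0, 6.6]
width: 0.0493
```

```bash
cat > chk.py <<'E'
from meas import *
w=cam("wrist");g=w["f"][:,:,1].astype(int)
P=lambda x,z,y=.001:proj(w,O+ex*x/1e3+ey*y+[0,0,z/1e3])[0].round(1).tolist()
print("flat b x48/50/54",P(48,26),P(50,26),P(54,26),"sill in/out",P(55,10),P(65,10),"lip",P(-38,38))
for u in(300,316,330): print(u,[(v,w["f"][v,u].tolist()) for v in range(240,330,1) if abs(g[v+1,u]-g[v-1,u])>35])
E
python3 tr.py;python3 chk.py
```

```text
tray TCP [2.2 1.7 8.6] corner30 [-35.4 -20.5] Ftray [ 1.6 -1.8  6.6] yaw 81.93 w 49.3 t 14.1167 tz [ 0.117 -0.024 -0.993]
flat b x48/50/54 [313.1, 398.3] [313.1, 401.4] [313.0, 407.6] sill in/out [313.3, 382.7] [313.1, 397.0] lip [315.7, 238.4]
300 []
316 []
330 []
```

Pivoting under 6.6 N; b end is hidden by the gripper here. Continue down until it bottoms.

Call:
carry_out([
  [[0,0,3],0],
])

```text
clock: 14.25
position: [0.5044, 0.1746, 0.0128]
ee_rot: [0.048, 0.753, 0.655, 0.037]
contact_force: [-11.2, -0.0, 37.5]
width: 0.0495
```

```bash
python3 tr.py
```

```text
tray TCP [3.2 1.7 6.8] corner30 [-34.4 -22.3] Ftray [-11.1  -1.7  37.5] yaw 81.95 w 49.5 t 14.25 tz [ 0.118 -0.024 -0.993]
```

Call:
carry_out([
  [[0,0,3],0],
])

```text
clock: 14.33
position: [0.5045, 0.1746, 0.0127]
ee_rot: [0.048, 0.754, 0.655, 0.037]
contact_force: [-15.9, -0.1, 48.4]
width: 0.0492
```

```bash
python3 tr.py
```

```text
tray TCP [3.3 1.6 6.7] corner30 [-34.3 -22.4] Ftray [-15.7  -2.5  48.4] yaw 81.93 w 49.2 t 14.3333 tz [ 0.119 -0.025 -0.993]
```

Call:
carry_out([
  [[0,0,-1],0],
  [[0,0,0],0],
  [[0,0,0],0],
  [[0,0,0],0],
  [[0,0,0],0],
], fingers=68)

```text
clock: 14.75
position: [0.5042, 0.1749, 0.0146]
ee_rot: [0.049, 0.753, 0.655, 0.038]
contact_force: [-0.6, 0.7, -0.6]
width: 0.068
```

Call:
carry_out([
  [[0,0,-6],0],
  [[0,0,-15],0],
  [[0,0,-25],0],
  [[0,0,-30],0],
  [[0,0,-30],0],
  [[0,-15,-20],0],
  [[0,-15,-10],0],
  [[0,0,0],0],
])

```text
clock: 15.42
position: [0.4559, 0.182, 0.1497]
ee_rot: [0.046, 0.754, 0.654, 0.034]
contact_force: [-0.2, 1.2, -0.1]
width: 0.068
```

```bash
python3 tr.py; python3 chk.py
python3 - <<'E'
from meas import *
w=cam("wrist");s=cam("side");cv2.imwrite("pics/b6.png",w["f"])
for nm,c in(("w",w),("s",s)):
    m=cv2.inRange(cv2.cvtColor(c["f"],cv2.COLOR_BGR2HSV),(60,40,50),(92,255,255))
    if nm=="s": m[:270]=0;m[330:]=0;m[:,:290]=0;m[:,370:]=0
    for b in cv2.findContours(m,cv2.RETR_EXTERNAL,cv2.CHAIN_APPROX_NONE)[0]:
        if cv2.contourArea(b)>100:
            q=cv2.approxPolyDP(b,3 if nm=="w" else 1.5,True)[:,0];print(nm,cv2.contourArea(b),q[:6].tolist())
            if nm=="w":
                p=(onz(c,q,.032)-O);print((np.c_[p@ex,p@ey]*1000).round(1).tolist())
E
```

```text
tray TCP [-45.8   1.5 143.7] corner30 [-83.4 114.6] Ftray [-0.4  1.1 -0.1] yaw 81.88 w 68.0 t 15.4167 tz [ 0.111 -0.026 -0.993]
flat b x48/50/54 [314.9, 314.1] [314.8, 315.9] [314.8, 319.7] sill in/out [314.9, 310.3] [314.8, 319.1] lip [316.1, 229.1]
300 [(311, [151, 186, 136]), (312, [146, 166, 115]), (313, [154, 144, 99]), (318, [133, 104, 74]), (319, [95, 72, 67]), (320, [53, 44, 66])]
316 [(312, [152, 171, 124]), (313, [153, 143, 99]), (318, [146, 115, 80]), (319, [108, 85, 70]), (320, [61, 51, 66])]
330 [(312, [150, 171, 122]), (313, [153, 145, 100]), (319, [118, 93, 74]), (320, [75, 58, 63])]
w 4739.0 [[286, 227], [289, 308], [340, 310], [345, 229]]
[[-33.5, -23.0], [43.3, -21.9], [44.6, 23.5], [-32.5, 24.4]]
s 402.5 [[320, 296], [314, 307], [316, 313], [351, 322], [351, 318], [345, 315]]
```

```bash
python3 -c "
from rig import manip
print(manip.sign_off())"
```

```text
the job is handed in; nothing more can be done
None
```

I took the soap bar out of its mould and put it in the curing tray, then handed the job in at about 15.5 s. My last checks suggest it lies flat under the lip. No verdict is reported.

**What I did:**
- I gripped the bar in the notches and lifted it out square to the slope.
- I tucked its low end about 6 mm under the lip while it was still tilted about 30°.
- I then swung the other end down by letting the bar pivot in a light grip.

**What went wrong on the way:**
- After the first release the wrist picture showed the far end resting on the sill, not on the floor. I gripped the bar again, slid it about 7.5 mm under the lip, and pressed it down until the contact force rose sharply.
- The wrist force peaked at about 50 N, against the 120 N limit.

**Last checks:**
- **Position:** the sill is visible again beyond the bar's end. The bar's centre is about 3 to 4 mm from the floor's middle towards the lip, and about 1 mm off sideways. By the bar's length, its tucked end should then be about 15 mm under the lip.
- **Flatness:** the side camera fits a bar lying flat, but only to about 1.5 pixels (roughly 5 mm). I did not view a final picture, as all 12 views were used.
- **Robot:** the gripper is open and about 14 cm above the tray floor, with no contact force.
- **Tool tilt:** the tool had drifted to about 6 to 8° off vertical by the end. I could not correct this, since moves only turn about the tool's own axis.
- **Bystanders:** I did not check their positions again at the end.

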